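Fan clip plates on the gauge tray and slide it under the bridge

TASK

Pull the tray fully out from under the green bridge by its black handle and swing the red rest out across the tray until it clicks fully into its end detent. Then lay all the lugged plates on the tray as one straight fan like roof tiles, lug ends towards the handle: the first with its lug end on the middle of the rest, each other with its lug end on the one before, close behind that one's lug as the white marks show, tails down. Last, slide the tray back under the bridge fully home with the fan in order, leaving the springs and red pot alone.

Things in the scene. Friction and masses are not known exactly. Their poses are not given: they have to be found in the camera images.
- tray (a joint): slide of the slate-grey tray along the stand: 0 = out, 0.18 m = fully home at its stop; it moves along tray +x. About 2 N of friction; it stays where it is left. Load it while it is out (below 0.03).
- tray_head (a point): point on the tray floor (22 mm above the bench), midway across, under the centre line of the red rest when that is seated. Axes (move with the tray): x along the tray away from the handle, towards the bridge, the way the fan runs (roughly world +y); y across, towards the robot; z up. Floor: x -25 to 235 mm, y -55 to 55 mm, 3 mm lips along the long edges, open ends.
- tray_mark (a point): on the tray floor, midway across, level with the last of six pairs of white marks, which show where the lugs go: at x = 4 mm of tray_head and every 34 mm after, the last at 174 mm. A plate's origin is 19 mm further along x than its lug. A fanned plate slopes about 9 degrees, tail down, and its lug's top is at most 40 mm above the floor.
- bridge (a point): centre of the underside of the fixed green bridge over the tray: a beam 24 mm wide along x, 14 mm thick, its underside 68 mm above the bench (46 mm above the tray floor); legs 76 mm either side. Axes as tray_head. It is 260 mm in +x of tray_head when the tray is out, 80 mm when it is home.
- tray_handle (a point): the tray's black handle, an upright round post 18 mm across and 40 mm long, at x = -42, y = 0 mm of tray_head. This point, on its axis, is 41 mm above the bench; the top of the post is 20 mm higher. Grip it from above.
- rest (a joint): hinge of the red rest on the tray, upright axis: 0 = folded, the bar outside the tray's near long edge pointing along tray +x; 1.571 = seated, across the tray, pointing along tray -y; grows clockwise from above. Over-centre spring: up to 1.1 rad it pushes back (about 1 N at the knob) and swings back to 0 if let go; beyond, it snaps to 1.571 and stays.
- rest_knob (a point): mid-height of the red knob near the free end of the rest, an upright round post 14 mm across and 28 mm long, 132 mm from the hinge; this point is 14 mm above the bar's top. Move it on an arc about rest_hinge; it may turn in the grip.
- rest_hinge (a point): hinge axis of the red rest, at x = 0, y = 66 mm of tray_head, at the level of the bar's underside, 4 mm above the tray floor. The bar is 12 mm wide and 5 mm thick, 155 mm long; its top is 9 mm above the floor.
- plate1: loose blue-black steel plate 70 x 44 x 5 mm, 130 g, with an upright brass lug 14 mm long (x), 12 mm wide (y), 22 mm above the top face. Origin: centre of the underside; x runs along the length from lug end (-x) to plain tail (+x). Lug centre at x = -19, y = 0, top at z = 27 mm; grip it across y. All plates are alike; 4 to 6 present, the rest absent (None).
- plate2: loose blue-black steel plate 70 x 44 x 5 mm, 130 g, with an upright brass lug 14 mm long (x), 12 mm wide (y), 22 mm above the top face. Origin: centre of the underside; x runs along the length from lug end (-x) to plain tail (+x). Lug centre at x = -19, y = 0, top at z = 27 mm; grip it across y. All plates are alike; 4 to 6 present, the rest absent (None).
- plate3: loose blue-black steel plate 70 x 44 x 5 mm, 130 g, with an upright brass lug 14 mm long (x), 12 mm wide (y), 22 mm above the top face. Origin: centre of the underside; x runs along the length from lug end (-x) to plain tail (+x). Lug centre at x = -19, y = 0, top at z = 27 mm; grip it across y. All plates are alike; 4 to 6 present, the rest absent (None).
- plate4: loose blue-black steel plate 70 x 44 x 5 mm, 130 g, with an upright brass lug 14 mm long (x), 12 mm wide (y), 22 mm above the top face. Origin: centre of the underside; x runs along the length from lug end (-x) to plain tail (+x). Lug centre at x = -19, y = 0, top at z = 27 mm; grip it across y. All plates are alike; 4 to 6 present, the rest absent (None).
- plate5: loose blue-black steel plate 70 x 44 x 5 mm, 130 g, with an upright brass lug 14 mm long (x), 12 mm wide (y), 22 mm above the top face. Origin: centre of the underside; x runs along the length from lug end (-x) to plain tail (+x). Lug centre at x = -19, y = 0, top at z = 27 mm; grip it across y. All plates are alike; 4 to 6 present, the rest absent (None).
- plate6: loose blue-black steel plate 70 x 44 x 5 mm, 130 g, with an upright brass lug 14 mm long (x), 12 mm wide (y), 22 mm above the top face. Origin: centre of the underside; x runs along the length from lug end (-x) to plain tail (+x). Lug centre at x = -19, y = 0, top at z = 27 mm; grip it across y. All plates are alike; 4 to 6 present, the rest absent (None).
- spring1: bystander: dark coil spring standing on the bench, 35 mm diameter, 43 mm high; origin at the centre of its underside
- spring2: bystander: the same, beside spring1
- pot: bystander: red pot with a brush, 72 mm diameter, 45 mm high, brush to 120 mm; origin at the centre of its underside
Mind the look-alikes: they are no part of the job. Leave any turquoise look-alike of the plate6 alone.

How it is judged (in metres and radians):
On the way, in this order (a step that is already met when the one before it is completed fails the run):
1. the red rest is seated in its end detent, with the tray pulled out (value of joint rest above 1.5 rad and value of joint tray below 0.03 m), for 0.3 s.
2. all plates present lie fanned on the tray, the first on the rest, with the tray still out (all of step 1 and angle between plate1's own x axis and vertical between 1.64 and 1.87 rad and angle between plate1's own y axis and vertical between 1.47 and 1.67 rad and z of plate1 in the frame of tray_head between 0.001 and 0.015 m and angle between the y axis of each of plate1, plate2, plate3, plate4, plate5, plate6 and the y axis of tray_head, either way round below 0.25 rad and linear speed of each of plate1, plate2, plate3, plate4, plate5, plate6 below 0.02 m/s and ((x of plate1 in the frame of tray_head between 0.008 and 0.034 m and y of plate1 in the frame of tray_head between -0.018 and 0.018 m) or (x of plate1 in the frame of plate2 between 0.022 and 0.05 m and y of plate1 in the frame of plate2 between -0.015 and 0.015 m) or (x of plate1 in the frame of plate3 between 0.022 and 0.05 m and y of plate1 in the frame of plate3 between -0.015 and 0.015 m) or (x of plate1 in the frame of plate4 between 0.022 and 0.05 m and y of plate1 in the frame of plate4 between -0.015 and 0.015 m) or (x of plate1 in the frame of plate5 between 0.022 and 0.05 m and y of plate1 in the frame of plate5 between -0.015 and 0.015 m) or (x of plate1 in the frame of plate6 between 0.022 and 0.05 m and y of plate1 in the frame of plate6 between -0.015 and 0.015 m)) and distance between plate1 and plate2 above 0.02 m and distance between each of plate1, plate2 and plate3 above 0.02 m and distance between each of plate1, plate2, plate3 and plate4 above 0.02 m and distance between each of plate1, plate2, plate3, plate4 and plate5 above 0.02 m and distance between each of plate1, plate2, plate3, plate4, plate5 and plate6 above 0.02 m and angle between plate2's own x axis and vertical between 1.64 and 1.87 rad and angle between plate2's own y axis and vertical between 1.47 and 1.67 rad and z of plate2 in the frame of tray_head between 0.001 and 0.015 m and ((x of plate2 in the frame of tray_head between 0.008 and 0.034 m and y of plate2 in the frame of tray_head between -0.018 and 0.018 m) or (x of plate2 in the frame of plate1 between 0.022 and 0.05 m and y of plate2 in the frame of plate1 between -0.015 and 0.015 m) or (x of plate2 in the frame of plate3 between 0.022 and 0.05 m and y of plate2 in the frame of plate3 between -0.015 and 0.015 m) or (x of plate2 in the frame of plate4 between 0.022 and 0.05 m and y of plate2 in the frame of plate4 between -0.015 and 0.015 m) or (x of plate2 in the frame of plate5 between 0.022 and 0.05 m and y of plate2 in the frame of plate5 between -0.015 and 0.015 m) or (x of plate2 in the frame of plate6 between 0.022 and 0.05 m and y of plate2 in the frame of plate6 between -0.015 and 0.015 m)) and angle between plate3's own x axis and vertical between 1.64 and 1.87 rad and angle between plate3's own y axis and vertical between 1.47 and 1.67 rad and z of plate3 in the frame of tray_head between 0.001 and 0.015 m and ((x of plate3 in the frame of tray_head between 0.008 and 0.034 m and y of plate3 in the frame of tray_head between -0.018 and 0.018 m) or (x of plate3 in the frame of plate1 between 0.022 and 0.05 m and y of plate3 in the frame of plate1 between -0.015 and 0.015 m) or (x of plate3 in the frame of plate2 between 0.022 and 0.05 m and y of plate3 in the frame of plate2 between -0.015 and 0.015 m) or (x of plate3 in the frame of plate4 between 0.022 and 0.05 m and y of plate3 in the frame of plate4 between -0.015 and 0.015 m) or (x of plate3 in the frame of plate5 between 0.022 and 0.05 m and y of plate3 in the frame of plate5 between -0.015 and 0.015 m) or (x of plate3 in the frame of plate6 between 0.022 and 0.05 m and y of plate3 in the frame of plate6 between -0.015 and 0.015 m)) and angle between plate4's own x axis and vertical between 1.64 and 1.87 rad and angle between plate4's own y axis and vertical between 1.47 and 1.67 rad and z of plate4 in the frame of tray_head between 0.001 and 0.015 m and ((x of plate4 in the frame of tray_head between 0.008 and 0.034 m and y of plate4 in the frame of tray_head between -0.018 and 0.018 m) or (x of plate4 in the frame of plate1 between 0.022 and 0.05 m and y of plate4 in the frame of plate1 between -0.015 and 0.015 m) or (x of plate4 in the frame of plate2 between 0.022 and 0.05 m and y of plate4 in the frame of plate2 between -0.015 and 0.015 m) or (x of plate4 in the frame of plate3 between 0.022 and 0.05 m and y of plate4 in the frame of plate3 between -0.015 and 0.015 m) or (x of plate4 in the frame of plate5 between 0.022 and 0.05 m and y of plate4 in the frame of plate5 between -0.015 and 0.015 m) or (x of plate4 in the frame of plate6 between 0.022 and 0.05 m and y of plate4 in the frame of plate6 between -0.015 and 0.015 m)) and angle between plate5's own x axis and vertical between 1.64 and 1.87 rad and angle between plate5's own y axis and vertical between 1.47 and 1.67 rad and z of plate5 in the frame of tray_head between 0.001 and 0.015 m and ((x of plate5 in the frame of tray_head between 0.008 and 0.034 m and y of plate5 in the frame of tray_head between -0.018 and 0.018 m) or (x of plate5 in the frame of plate1 between 0.022 and 0.05 m and y of plate5 in the frame of plate1 between -0.015 and 0.015 m) or (x of plate5 in the frame of plate2 between 0.022 and 0.05 m and y of plate5 in the frame of plate2 between -0.015 and 0.015 m) or (x of plate5 in the frame of plate3 between 0.022 and 0.05 m and y of plate5 in the frame of plate3 between -0.015 and 0.015 m) or (x of plate5 in the frame of plate4 between 0.022 and 0.05 m and y of plate5 in the frame of plate4 between -0.015 and 0.015 m) or (x of plate5 in the frame of plate6 between 0.022 and 0.05 m and y of plate5 in the frame of plate6 between -0.015 and 0.015 m)) and angle between plate6's own x axis and vertical between 1.64 and 1.87 rad and angle between plate6's own y axis and vertical between 1.47 and 1.67 rad and z of plate6 in the frame of tray_head between 0.001 and 0.015 m and ((x of plate6 in the frame of tray_head between 0.008 and 0.034 m and y of plate6 in the frame of tray_head between -0.018 and 0.018 m) or (x of plate6 in the frame of plate1 between 0.022 and 0.05 m and y of plate6 in the frame of plate1 between -0.015 and 0.015 m) or (x of plate6 in the frame of plate2 between 0.022 and 0.05 m and y of plate6 in the frame of plate2 between -0.015 and 0.015 m) or (x of plate6 in the frame of plate3 between 0.022 and 0.05 m and y of plate6 in the frame of plate3 between -0.015 and 0.015 m) or (x of plate6 in the frame of plate4 between 0.022 and 0.05 m and y of plate6 in the frame of plate4 between -0.015 and 0.015 m) or (x of plate6 in the frame of plate5 between 0.022 and 0.05 m and y of plate6 in the frame of plate5 between -0.015 and 0.015 m))), for 0.3 s.
3. the tray is fully home under the bridge (value of joint tray above 0.171 m), for 0.2 s.
At the end, for the whole second after the job is handed in: Rest above 1.50 rad, tray within 9 mm of home. Each plate still, square to 14 deg, sloping 4-17 deg tail down, origin 1-15 mm above the floor; one 8-34 mm past tray_head in x, within 18 mm of mid; each other 22-50 mm past another in its x, within 15 mm in y; no two under 20 mm apart (value of joint rest above 1.5 rad and value of joint tray above 0.171 m and angle between plate1's own x axis and vertical between 1.64 and 1.87 rad and angle between plate1's own y axis and vertical between 1.47 and 1.67 rad and z of plate1 in the frame of tray_head between 0.001 and 0.015 m and angle between the y axis of each of plate1, plate2, plate3, plate4, plate5, plate6 and the y axis of tray_head, either way round below 0.25 rad and linear speed of each of plate1, plate2, plate3, plate4, plate5, plate6 below 0.02 m/s and ((x of plate1 in the frame of tray_head between 0.008 and 0.034 m and y of plate1 in the frame of tray_head between -0.018 and 0.018 m) or (x of plate1 in the frame of plate2 between 0.022 and 0.05 m and y of plate1 in the frame of plate2 between -0.015 and 0.015 m) or (x of plate1 in the frame of plate3 between 0.022 and 0.05 m and y of plate1 in the frame of plate3 between -0.015 and 0.015 m) or (x of plate1 in the frame of plate4 between 0.022 and 0.05 m and y of plate1 in the frame of plate4 between -0.015 and 0.015 m) or (x of plate1 in the frame of plate5 between 0.022 and 0.05 m and y of plate1 in the frame of plate5 between -0.015 and 0.015 m) or (x of plate1 in the frame of plate6 between 0.022 and 0.05 m and y of plate1 in the frame of plate6 between -0.015 and 0.015 m)) and distance between plate1 and plate2 above 0.02 m and distance between each of plate1, plate2 and plate3 above 0.02 m and distance between each of plate1, plate2, plate3 and plate4 above 0.02 m and distance between each of plate1, plate2, plate3, plate4 and plate5 above 0.02 m and distance between each of plate1, plate2, plate3, plate4, plate5 and plate6 above 0.02 m and angle between plate2's own x axis and vertical between 1.64 and 1.87 rad and angle between plate2's own y axis and vertical between 1.47 and 1.67 rad and z of plate2 in the frame of tray_head between 0.001 and 0.015 m and ((x of plate2 in the frame of tray_head between 0.008 and 0.034 m and y of plate2 in the frame of tray_head between -0.018 and 0.018 m) or (x of plate2 in the frame of plate1 between 0.022 and 0.05 m and y of plate2 in the frame of plate1 between -0.015 and 0.015 m) or (x of plate2 in the frame of plate3 between 0.022 and 0.05 m and y of plate2 in the frame of plate3 between -0.015 and 0.015 m) or (x of plate2 in the frame of plate4 between 0.022 and 0.05 m and y of plate2 in the frame of plate4 between -0.015 and 0.015 m) or (x of plate2 in the frame of plate5 between 0.022 and 0.05 m and y of plate2 in the frame of plate5 between -0.015 and 0.015 m) or (x of plate2 in the frame of plate6 between 0.022 and 0.05 m and y of plate2 in the frame of plate6 between -0.015 and 0.015 m)) and angle between plate3's own x axis and vertical between 1.64 and 1.87 rad and angle between plate3's own y axis and vertical between 1.47 and 1.67 rad and z of plate3 in the frame of tray_head between 0.001 and 0.015 m and ((x of plate3 in the frame of tray_head between 0.008 and 0.034 m and y of plate3 in the frame of tray_head between -0.018 and 0.018 m) or (x of plate3 in the frame of plate1 between 0.022 and 0.05 m and y of plate3 in the frame of plate1 between -0.015 and 0.015 m) or (x of plate3 in the frame of plate2 between 0.022 and 0.05 m and y of plate3 in the frame of plate2 between -0.015 and 0.015 m) or (x of plate3 in the frame of plate4 between 0.022 and 0.05 m and y of plate3 in the frame of plate4 between -0.015 and 0.015 m) or (x of plate3 in the frame of plate5 between 0.022 and 0.05 m and y of plate3 in the frame of plate5 between -0.015 and 0.015 m) or (x of plate3 in the frame of plate6 between 0.022 and 0.05 m and y of plate3 in the frame of plate6 between -0.015 and 0.015 m)) and angle between plate4's own x axis and vertical between 1.64 and 1.87 rad and angle between plate4's own y axis and vertical between 1.47 and 1.67 rad and z of plate4 in the frame of tray_head between 0.001 and 0.015 m and ((x of plate4 in the frame of tray_head between 0.008 and 0.034 m and y of plate4 in the frame of tray_head between -0.018 and 0.018 m) or (x of plate4 in the frame of plate1 between 0.022 and 0.05 m and y of plate4 in the frame of plate1 between -0.015 and 0.015 m) or (x of plate4 in the frame of plate2 between 0.022 and 0.05 m and y of plate4 in the frame of plate2 between -0.015 and 0.015 m) or (x of plate4 in the frame of plate3 between 0.022 and 0.05 m and y of plate4 in the frame of plate3 between -0.015 and 0.015 m) or (x of plate4 in the frame of plate5 between 0.022 and 0.05 m and y of plate4 in the frame of plate5 between -0.015 and 0.015 m) or (x of plate4 in the frame of plate6 between 0.022 and 0.05 m and y of plate4 in the frame of plate6 between -0.015 and 0.015 m)) and angle between plate5's own x axis and vertical between 1.64 and 1.87 rad and angle between plate5's own y axis and vertical between 1.47 and 1.67 rad and z of plate5 in the frame of tray_head between 0.001 and 0.015 m and ((x of plate5 in the frame of tray_head between 0.008 and 0.034 m and y of plate5 in the frame of tray_head between -0.018 and 0.018 m) or (x of plate5 in the frame of plate1 between 0.022 and 0.05 m and y of plate5 in the frame of plate1 between -0.015 and 0.015 m) or (x of plate5 in the frame of plate2 between 0.022 and 0.05 m and y of plate5 in the frame of plate2 between -0.015 and 0.015 m) or (x of plate5 in the frame of plate3 between 0.022 and 0.05 m and y of plate5 in the frame of plate3 between -0.015 and 0.015 m) or (x of plate5 in the frame of plate4 between 0.022 and 0.05 m and y of plate5 in the frame of plate4 between -0.015 and 0.015 m) or (x of plate5 in the frame of plate6 between 0.022 and 0.05 m and y of plate5 in the frame of plate6 between -0.015 and 0.015 m)) and angle between plate6's own x axis and vertical between 1.64 and 1.87 rad and angle between plate6's own y axis and vertical between 1.47 and 1.67 rad and z of plate6 in the frame of tray_head between 0.001 and 0.015 m and ((x of plate6 in the frame of tray_head between 0.008 and 0.034 m and y of plate6 in the frame of tray_head between -0.018 and 0.018 m) or (x of plate6 in the frame of plate1 between 0.022 and 0.05 m and y of plate6 in the frame of plate1 between -0.015 and 0.015 m) or (x of plate6 in the frame of plate2 between 0.022 and 0.05 m and y of plate6 in the frame of plate2 between -0.015 and 0.015 m) or (x of plate6 in the frame of plate3 between 0.022 and 0.05 m and y of plate6 in the frame of plate3 between -0.015 and 0.015 m) or (x of plate6 in the frame of plate4 between 0.022 and 0.05 m and y of plate6 in the frame of plate4 between -0.015 and 0.015 m) or (x of plate6 in the frame of plate5 between 0.022 and 0.05 m and y of plate6 in the frame of plate5 between -0.015 and 0.015 m))); the robot touches nothing.
It fails at once if spring1 is disturbed (distance of spring1 from where it was at the start of the episode above 0.02 m).
It fails at once if spring2 is disturbed (distance of spring2 from where it was at the start of the episode above 0.02 m).
It fails at once if pot is disturbed (distance of pot from where it was at the start of the episode above 0.02 m).
Of plate1, plate2, plate3, plate4, plate5, plate6 only 4 to 6 are there at a start; the rules pass over those that are not, and their reading is None.
At some moment in a run one of plate1, plate2, plate3, plate4, plate5, plate6 may be knocked a few centimetres aside while the robot is not near it.
Once in a run the grip may slacken for a moment while it holds something.
It also fails if it takes over 210 s, if anything falls off the work surface, if the arm or the gripper's body presses on something with over 40 N, if the wrist force passes 120 N, or if a joint passes its speed limit or range.

ROBOT

A 6-joint arm with a two-finger parallel gripper is mounted at the origin on the work surface. World frame = base frame: x ahead of the robot, y to its left, z up, the work surface at z = 0. Lengths are in m, angles in degrees, forces in N, time in s.
With the tool pointing down it reaches from about 0.35 to 0.875 m from the base axis. Payload 4.2 kg.
Tool frame: the origin (TCP) lies midway between the tips of the shut fingers; the grasp point (between the pads) lies 19 mm behind it; z points along the fingers, y is the line along which they close (so a half turn about z gives the same grasp; the last joint's range is limited). The gripper opens to 87 mm and grips with 3 to 60 N. Pads are 19 mm wide; open, the fingers measure 117 mm over their backs; the gripper's body (75 mm by 190 mm) begins 51 mm behind the grasp point.
Start: joints at [84.259, 22.042, 0.453, 0, -68.411, -14.817], TCP at [0.219, 0.585, 0.198] pointing down, gripper open.
Joint ranges: [-179.83, 179.83], [-69.29, 118.12], [-61.27, 80.66], [-181.25, 117.63], [-171.15, -9.14], [-177.46, 177.46]. Speed limits (degrees/s): [159.86, 159.86, 180, 180, 180, 180].

INTERFACE

Orientations are given as [roll, pitch, yaw] about the fixed x, y, z axes, in that order (R = Rz(yaw) Ry(pitch) Rx(roll)).
In Python, from workcell import env gives the robot as it stands. The module is installed in compiled form; this text tells all that it offers. Calls block until the motion is done:
- env.goto(position, orientation): joint-space move of the TCP to a pose.
- env.move_straight(position, rotation=None, rate=0.15, force_limit=None): straight line of the TCP; rotation=None keeps the orientation; rate is the mean speed in m/s. With force_limit (N) it stops when the force on the tool has changed by that much, and returns True; else False.
- env.set_joints(angles): joint-space move.
- env.gripper_to(opening, grasp_force=None): opening from 0.0 (shut) to 1.0 (fully open); grasp_force is the grip in N (None keeps the last); returns when the fingers have stopped.
- env.dwell(seconds).
- env.inverse_kinematics(position, orientation): joint angles nearest the present ones, or None.
- env.read_state(): the state.
- env.grab_frame(name): name is "scene" or "top"; returns a dict with "image" (480x640x3 uint8, blue, green, red), "fx", "fy", "cx", "cy" (pixels), "D" ([k1, k2, p1, p2, k3] as OpenCV has them; the pictures are not rectified), "position" and "orientation" of the camera in the world. Camera axes: x right, y up, looking along -z (the intrinsics and any distortion apply to the point x, -y, -z); pixel columns grow to the right and rows downward; lengths in m; the calibration is good to about 2 mm. A picture is of the moment at which its call begins. There is no depth.
A pose or a line that the arm cannot do raises env.Unreachable and nothing moves.
- env.close_job(): hands the job in; it is judged then, once.
Trained networks look in a picture, given as the dict that the camera call returned (one of the last four; its "shot" number tells which), for a name from the list of things; names that differ only in an ending like _2 or _b are one class to them, and where a whole thing is asked for, a point or a joint stands for the part that bears it (a point fixed in the world has none). Each returns a list of dicts, best first, with "score" (0 to 1); they miss things now and then, are a little off and sometimes report something else, mostly with a low value. They report only what shows in the picture. A call takes as long as a camera call. They do not tell look-alikes from the thing itself.
- env.search_frame(picture, thing): "xyz" ([x, y, z] in m, in world coordinates, good to about 4 mm: the middle of the surface that is visible of it).
- env.trace(picture, thing): "mask" (480x640 bool, what is visible of it).
The state is a dict: "clock": time; "joint_positions": joint angles; "qvel": joint speeds; "joint_torque": joint torques, N m; "position": TCP position; "tool_rot": TCP orientation; "force": force on the tool from outside, world axes, zero at the start; "wrist_torque": the same for the moment, N m; "opening": opening from 0.0 (shut) to 1.0 (fully open); "finger_force": force on a finger pad.
Only numpy, scipy, OpenCV 4.12 (cv2) and the standard library are available. Lean on these libraries where they do the work, as an engineer would, in place of code of your own. Each camera call takes 0.05 s, during which the arm holds its last target. There are 200 camera calls.

## Working session

There is one attempt and no reset: what is moved stays moved. The work goes in short steps, each a Python script; the robot and the scene stay as the last script left them, time stands still between calls to the robot, and variables do not carry over. Pictures are saved under pics/ and viewed, at most 14 in all, crops included, and the job is handed in when it is done.

```bash
mkdir -p pics
python3 - <<'E'
from workcell import env
import cv2,numpy as np
for n in ("scene","top"):
    f=env.grab_frame(n); cv2.imwrite(f"pics/{n}0.png",f["image"])
    print(n,f["fx"],f["cx"],f["cy"],f["D"],f["position"],f["orientation"])
    for t in ["tray_handle","rest_knob","rest_hinge","plate1","tray_head","tray_mark","bridge","pot","spring1"]:
        r=env.search_frame(f,t); print(t,[(np.round(d["xyz"],3).tolist(),round(d["score"],2)) for d in r][:9])
s=env.read_state();print(s["clock"],s["tool_rot"],s["position"])
E
```

```text
scene 562.6944283372917 320.0390004418375 238.7102262916872 [-0.03766737  0.          0.          0.          0.        ] [1.14255031 0.59616044 0.78391994] [ 5.19124145e+01 -1.03215439e-01  1.33231307e+02]
tray_handle [([0.634, 0.255, 0.022], 0.68), ([0.637, -0.212, 0.005], 0.34)]
rest_knob [([0.574, 0.235, 0.031], 0.95)]
rest_hinge [([0.438, 0.362, 0.044], 0.48)]
plate1 [([0.634, -0.207, 0.007], 0.95), ([0.376, -0.215, 0.003], 0.89), ([0.549, -0.31, 0.003], 0.88), ([0.537, -0.415, 0.004], 0.79), ([0.455, -0.316, -0.0], 0.72), ([0.452, -0.097, 0.008], 0.69), ([0.626, -0.309, 0.007], 0.67), ([0.543, -0.196, 0.005], 0.66)]
tray_head [([0.633, 0.254, 0.022], 0.82), ([0.624, -0.308, 0.004], 0.34)]
tray_mark [([0.635, 0.252, 0.025], 0.56)]
bridge [([0.648, 0.225, 0.022], 0.96)]
pot [([0.437, 0.362, 0.045], 0.74)]
spring1 [([0.445, 0.092, 0.028], 0.9), ([0.455, 0.045, 0.028], 0.81), ([0.644, 0.224, 0.02], 0.66)]
top 463.985103308241 316.7592675926834 240.52284667684987 [-0.01379532  0.          0.          0.          0.        ] [ 0.3682895  -0.03072221  1.04675826] [  7.97755982   0.179
[... 245 characters left out ...]
.94), ([0.623, -0.312, 0.008], 0.93), ([0.534, -0.419, 0.004], 0.9), ([0.449, -0.312, 0.006], 0.87), ([0.542, -0.309, 0.006], 0.72), ([0.539, -0.194, 0.004], 0.68), ([0.366, -0.218, 0.007], 0.61), ([0.572, 0.196, 0.032], 0.4)]
tray_head [([0.627, 0.206, 0.022], 0.86)]
tray_mark [([0.626, 0.206, 0.021], 0.86)]
bridge [([0.628, 0.156, 0.024], 0.68)]
pot [([0.423, 0.352, 0.047], 0.69), ([0.54, -0.194, 0.003], 0.49), ([0.539, -0.309, 0.007], 0.16)]
spring1 [([0.441, 0.092, 0.035], 0.71), ([0.625, 0.205, 0.02], 0.54), ([0.456, 0.042, 0.036], 0.52), ([0.426, 0.352, 0.046], 0.42), ([0.622, -0.31, 0.008], 0.23)]
1.0 [-1.79998118e+02  2.01069073e-03 -2.05576638e+01] [0.21943014 0.58519172 0.19807061]
```

View pics/scene0.png

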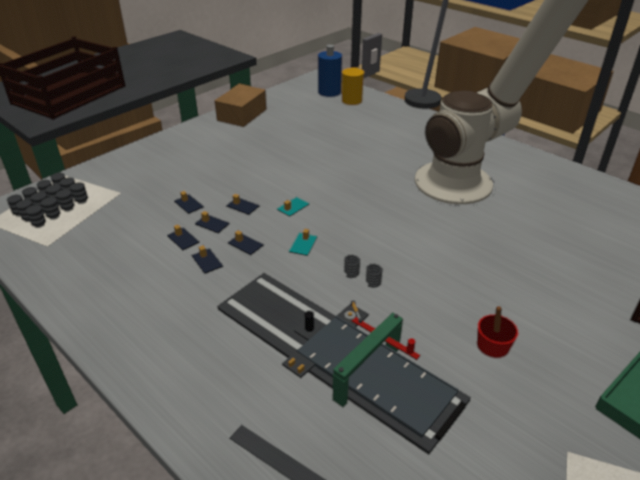

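View pics/top0.png

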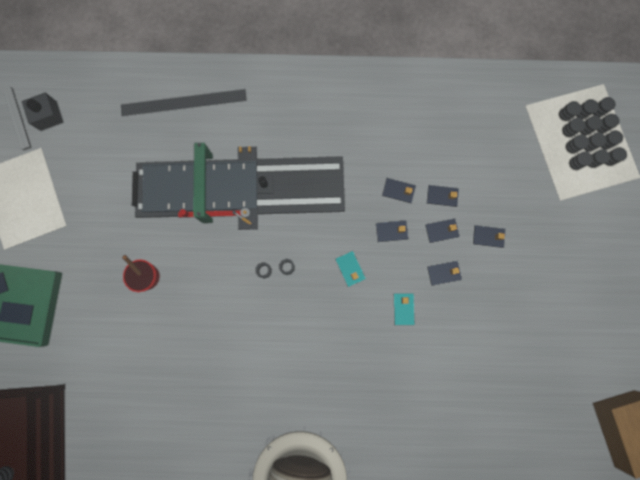

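The scene view shows the tray home under the bridge, with the handle near (308,320). The top view shows the handle near (263,182), the folded red rest from its knob (183,213) to its hinge (244,213), six dark plates around x 376–505, and two turquoise look-alikes at (350,268) and (404,308). I'll zoom in on the tray to get precise pixels.

```bash
cat > h.py <<'E'
from workcell import env
import cv2, numpy as np
from scipy.spatial.transform import Rotation as Rot
def cam(f):
    K=np.array([[f["fx"],0,f["cx"]],[0,f["fy"],f["cy"]],[0,0,1]]); R=Rot.from_euler('xyz',f["orientation"],degrees=True).as_matrix()
    return K,np.array(f["D"],float),R@np.diag([1,-1,-1]),np.array(f["position"])
def pix2world(f,uv,z):
    K,D,R,p=cam(f); u=cv2.undistortPoints(np.array(uv,float).reshape(-1,1,2),K,D).reshape(-1,2)
    d=np.c_[u,np.ones(len(u))]@R.T
    return p+d*((z-p[2])/d[:,2])[:,None]
def world2pix(f,X):
    K,D,R,p=cam(f); return cv2.projectPoints(((np.atleast_2d(X)-p)@R).reshape(-1,1,3),np.zeros(3),np.zeros(3),K,D)[0].reshape(-1,2)
E
python3 - <<'E'
import cv2
t=cv2.imread('pics/top0.png');s=cv2.imread('pics/scene0.png')
cv2.imwrite('pics/c1.png',cv2.resize(t[135:240,125:285],None,fx=5,fy=5,interpolation=cv2.INTER_CUBIC))
cv2.imwrite('pics/c2.png',cv2.resize(s[270:450,215:475],None,fx=3,fy=3,interpolation=cv2.INTER_CUBIC))
E
```

```text
(no output)
```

View pics/c1.png

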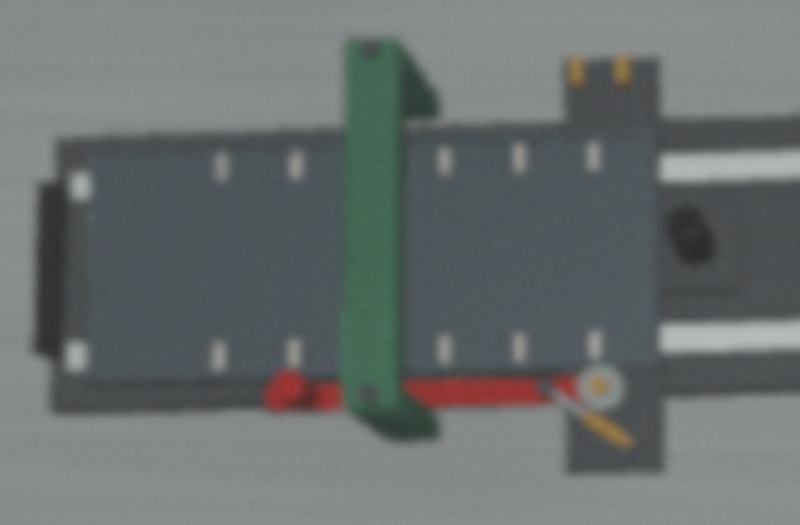

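View pics/c2.png

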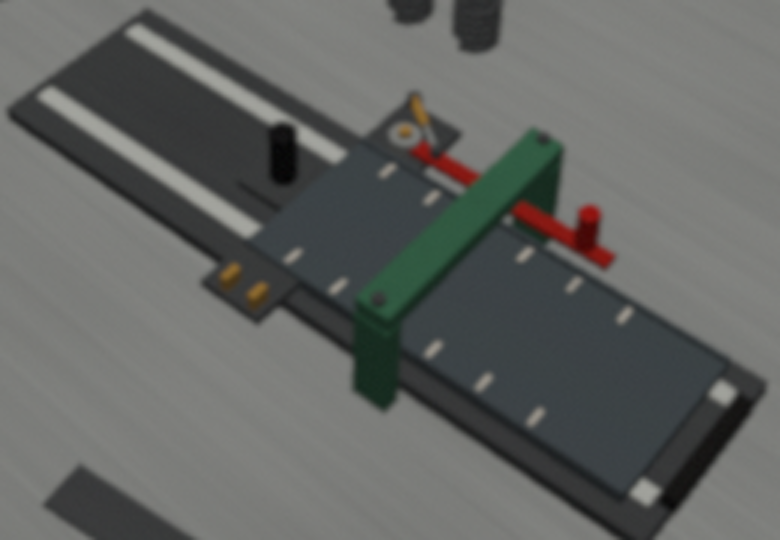

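Both crops show ten visible white marks, and the bridge hides the rest. The handle top is at about (684,222) in the top crop and (283,131) in the scene crop. The knob top is at (292,384) and (590,212). Next I'll fit the tray frame and locate the plates.

```bash
cat >> h.py <<'E'
def plates(f,want=None):
    """dark plates: list of (lug xy, yaw deg of plate x, origin xy) from brass lug blob tops & dark plate blobs"""
    im=f["image"]; hsv=cv2.cvtColor(im,cv2.COLOR_BGR2HSV)
    out=[]
    for d in env.trace(f,"plate1"):
        m=d["mask"].astype(np.uint8)
        if d["score"]<0.3 or m.sum()<80: continue
        mm=m>0; dm=cv2.dilate(m,np.ones((3,3)))>0
        teal=(hsv[...,0]>80)&(hsv[...,0]<100)&(hsv[...,1]>120)&(hsv[...,2]>80)
        brass=(hsv[...,0]>8)&(hsv[...,0]<28)&(hsv[...,1]>90)&dm
        if teal[mm].mean()>0.3 or brass.sum()<4: continue
        ys,xs=np.nonzero(brass); lug=pix2world(f,[[xs.mean(),ys.mean()]],0.020)[0]
        pts=np.argwhere(mm&~brass)[:,::-1]; 
        c,_=cv2.findContours(m,cv2.RETR_EXTERNAL,cv2.CHAIN_APPROX_NONE); c=max(c,key=cv2.contourArea).reshape(-1,2)
        w=pix2world(f,c,0.005)[:,:2]; rc,sz,a=cv2.minAreaRect((w*1000).astype(np.float32))
        if sz[0]<sz[1]: a+=90
        rc=np.array(rc)/1000; v=rc-lug[:2]
        if v@[np.cos(np.radians(a)),np.sin(np.radians(a))]<0: a+=180
        a=(a+180)%360-180
        out.append(dict(lug=lug[:2],a=a,c=rc,size=sorted(sz),score=d["score"],gap=np.linalg.norm(v)))
    return out
E
python3 - <<'E'
from h import *
from scipy.optimize import least_squares
T=np.array([(595,344),(519,347),(445,349),(294,353),(218,355),(593,156),(519,158),(444,160),(295,164),(221,167)])/5+[125,135]
ti=[0,1,2,4,5]*2; ts=[1]*5+[-1]*5
S=np.array([(387,170),(431,198),(525,254),(574,284),(625,315),(291,256),(338,286),(433,349),(483,382),(536,417)])/3+[215,270]
si=[0,1,3,4,5]*2
ft=env.grab_frame("top"); fs=env.grab_frame("scene")
def W(p,xyz):
    x,y,b=p[:3]; xyz=np.atleast_2d(xyz); c,s=np.cos(b),np.sin(b)
    return np.c_[x+c*xyz[:,0]-s*xyz[:,1],y+s*xyz[:,0]+c*xyz[:,1],xyz[:,2]]
def mk(p,i): return W(p,[[.004+.034*k,s*p[3],.022] for k,s in zip(i,ts)])
ht=np.array([684,222])/5+[125,135];hs=np.array([283,131])/3+[215,270];kt=np.array([292,384])/5+[125,135];ks=np.array([590,212])/3+[215,270]
for use in ("t","s","ts"):
    def r(p):
        a=[]
        if "t" in use:a.append(world2pix(ft,mk(p,ti))-T)
        if "s" in use:a.append(world2pix(fs,mk(p,si))-S)
        return np.concatenate(a).ravel()
    q=least_squares(r,[.63,.15,np.pi/2,.045]); p=q.x
    print(use,np.round(p[:2],4),np.degrees(p[2]),p[3],np.abs(q.fun).max(), "handle err px",world2pix(ft,W(p,[-.042,0,.061]))-ht,world2pix(fs,W(p,[-.042,0,.061]))-hs,"knob",world2pix(ft,W(p,[.132,.066,.059]))-kt,world2pix(fs,W(p,[.132,.066,.059]))-ks)
for f in (ft,fs):
    for d in plates(f): print(np.round(d["lug"],3),round(d["a"],1),np.round(d["c"],3),np.round(d["size"],0),round(d["score"],2),round(d["gap"],3))
E
```

```text
t [0.6359 0.1404] 92.9824591182201 0.0440224042741118 0.21841699389307223 handle err px [[0.10670468 0.24793426]] [[ 0.41928526 -1.01083847]] knob [[-0.98903545  0.00572306]] [[ 0.6168163  -0.91976806]]
s [0.638  0.1405] 93.0477910175095 0.04407406165532963 0.4703598062100127 handle err px [[ 0.12776583 -0.6996008 ]] [[-0.39754271 -0.37407265]] knob [[-0.91092742 -0.86931608]] [[-0.07918353 -0.30515324]]
ts [0.637  0.1404] 92.98136371284734 0.04411008674998108 0.7704814060447802 handle err px [[ 0.15753737 -0.2532802 ]] [[-0.04819943 -0.69777807]] knob [[-0.92617935 -0.50541857]] [[ 0.19225235 -0.57212232]]
[ 0.549 -0.328] 101.7 [ 0.544 -0.308] [48. 73.] 0.91 0.02
[ 0.532 -0.435] 83.7 [ 0.534 -0.414] [47. 74.] 0.91 0.021
[ 0.452 -0.332] 101.5 [ 0.448 -0.311] [44. 70.] 0.9 0.021
[ 0.543 -0.213] 96.6 [ 0.54  -0.193] [44. 70.] 0.87 0.02
[ 0.624 -0.331] 84.0 [ 0.625 -0.31 ] [45. 71.] 0.75 0.021
[ 0.632 -0.229] 75.3 [ 0.636 -0.209] [45. 70.] 0.61 0.02
[ 0.547 -0.209] 96.3 [ 0.544 -0.196] [46. 81.] 0.96 0.013
[ 0.635 -0.225] 74.5 [ 0.635 -0.217] [44. 91.] 0.8 0.008
[ 0.536 -0.429] 83.0 [ 0.535 -0.424] [ 49. 102.] 0.77 0.005
[ 0.554 -0.323] 98.4 [ 0.546 -0.314] [55. 93.] 0.7 0.012
[ 0.457 -0.326] 92.7 [ 0.451 -0.318] [53. 90.] 0.67 0.01
[ 0.628 -0.326] 84.8 [ 0.627 -0.319] [46. 92.] 0.63 0.007
```

```bash
cat >> h.py <<'E'
B=92.98; U=np.array([np.cos(np.radians(B)),np.sin(np.radians(B))]); V=np.array([-U[1],U[0]])
HOME=np.array([.637,.1404])
def down(yaw,tilt=0):
    r=Rot.from_euler('xyz',[180,0,yaw],degrees=True)
    return (Rot.from_rotvec(np.radians(tilt)*np.r_[V,0])*r).as_euler('xyz',degrees=True)
E
python3 - <<'E'
from h import *
h=HOME-.042*U
for y in (B,B-180):
    for p in ([*h,.03],[*(h-.18*U),.03],[.452,-.332,.03],[.532,-.435,.03],[*(HOME-.18*U),.05]): 
        j=env.inverse_kinematics(p,down(y)); print(y,None if j is None else np.round(j))
yaw=B if (j0:=env.inverse_kinematics([*h,.03],down(B))) is not None and abs(j0[5])<120 else B-180
env.gripper_to(.6)
env.goto([*h,.15],down(yaw)); print(env.move_straight([*h,.030],rate=.12,force_limit=15))
env.gripper_to(0,30); print(env.read_state()["opening"])
print(env.move_straight([*(h-.172*U),.030],rate=.1,force_limit=25))
print(env.move_straight([*(h-.190*U),.030],rate=.03,force_limit=10))
s=env.read_state(); print(s["position"],s["force"],s["clock"],(s["position"][:2]-h)@U,(s["position"][:2]-h)@V)
env.gripper_to(.6); p=env.read_state()["position"]; env.move_straight([*p[:2],.12])
env.goto([.40,-.05,.25],down(yaw))
f=env.grab_frame("top"); cv2.imwrite("pics/t1.png",cv2.resize(f["image"][135:240,125:365],None,fx=3.3,fy=3.3,interpolation=cv2.INTER_CUBIC)); print(yaw,env.read_state()["clock"])
E
```

```text
92.98 [ 23.  33.  -8.   0. -49. 160.]
92.98 [  7.  33.  -7.   0. -50. 176.]
92.98 [ -20.   26.  -21.   -0.  -43. -157.]
92.98 [ -26.   36.   -1.   -0.  -53. -151.]
92.98 [ 11.  32.  -7.   0. -52. 172.]
-87.02 [ 23.  33.  -8.   0. -49. -20.]
-87.02 [  7.  33.  -7.   0. -50.  -4.]
-87.02 [-20.  26. -21.   0. -43.  23.]
-87.02 [-26.  36.  -1.   0. -53.  29.]
-87.02 [ 11.  32.  -7.   0. -52.  -8.]
False
0.18539821586367153
False
True
[ 0.64717789 -0.07309858  0.02926071] [0.17425927 1.1421119  3.00179654] 8.3583 -0.1717389952952286 0.0009350975677206077
-87.02 11.125
```

View pics/t1.png

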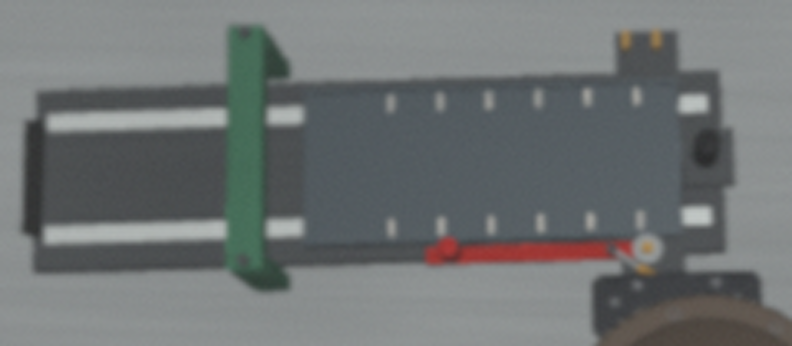

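All six mark pairs are visible now. The tray is out and the rest is still folded. I'll refit the tray pose and swing the rest.

```bash
cat >> h.py <<'E'
def fit_head(f,T):
    "tray_head xy from far row then near row of mark pixels, index 0..5"
    w=pix2world(f,T,.022)[:,:2]; x=.004+.034*np.arange(6)
    mid=(w[:6]+w[6:])/2; return (mid-x[:,None]*U).mean(0), np.degrees(np.arctan2(*(mid[5]-mid[0])[::-1])), np.std((mid-x[:,None]*U),axis=0)
E
python3 - <<'E'
from h import *
f=env.grab_frame("top")
T=np.array([(636,95),(587,96),(538,97),(489,99),(440,101),(391,103),(641,219),(590,221),(541,223),(491,225),(441,226),(392,228)])/3.3+[125,135]
H,b,sd=fit_head(f,T); print(H,b,sd,(H-HOME)@U,(H-HOME)@V)
H=HOME+U*((H-HOME)@U)   # keep the two-view lateral estimate
hinge=H+.066*V
# theta: knob=hinge+.132*(cos U - sin V); pads close along the tangent
def pose(th,dz=0):
    k=hinge+.132*(np.cos(th)*U-np.sin(th)*V); return [*k,.036+dz],down(B-90-np.degrees(th)+YO)
for YO in (0,180):
    print(YO,[np.round(j[5]) if (j:=env.inverse_kinematics(*pose(t))) is not None else None for t in (0,.8,1.6)])
YO=0
if abs(env.inverse_kinematics(*pose(.8))[5])>100: YO=180
env.gripper_to(.45); env.goto(*pose(0,.1)); print(env.move_straight(pose(0)[0],rate=.1,force_limit=15))
env.gripper_to(0,8); print(env.read_state()["opening"])
for t in np.linspace(.15,1.62,11):
    p,o=pose(t); env.move_straight(p,o,rate=.1)
s=env.read_state(); print(s["force"],s["opening"],s["position"],p)
env.gripper_to(.45); env.move_straight(pose(1.62,.1)[0]); env.goto([.40,-.05,.25],down(-87))
f=env.grab_frame("top"); cv2.imwrite("pics/t2.png",cv2.resize(f["image"][135:240,125:365],None,fx=3.3,fy=3.3,interpolation=cv2.INTER_CUBIC)); print(env.read_state()["clock"])
for d in plates(f): print(np.round(d["lug"],3),round(d["a"],1),np.round(d["c"],3),np.round(d["size"],0),round(d["score"],2),round(d["gap"],3))
E
```

```text
[ 0.64485631 -0.02896063] 93.26114806003932 [0.00030308 0.00014602] -0.16954004304188616 0.0009589313756821188
0 [np.float64(67.0), np.float64(28.0), np.float64(-9.0)]
180 [np.float64(-113.0), np.float64(-152.0), np.float64(171.0)]
False
0.00622899047440381
[ 0.00712879  0.43183498 -0.17468791] 0.0058576352277498155 [ 0.71174866 -0.03135066  0.03598429] [np.float64(0.7119026691067731), np.float64(-0.03197140559892406), 0.036]
21.9
[ 0.632 -0.229] 76.8 [ 0.636 -0.209] [46. 70.] 0.96 0.021
[ 0.549 -0.328] 103.9 [ 0.544 -0.308] [44. 71.] 0.94 0.021
[ 0.511 -0.413] 79.5 [ 0.514 -0.393] [45. 71.] 0.91 0.02
[ 0.452 -0.332] 101.8 [ 0.448 -0.312] [44. 71.] 0.77 0.02
[ 0.624 -0.331] 84.0 [ 0.626 -0.31 ] [45. 71.] 0.69 0.021
[ 0.543 -0.213] 95.9 [ 0.54  -0.192] [45. 73.] 0.62 0.021
```

View pics/t2.png

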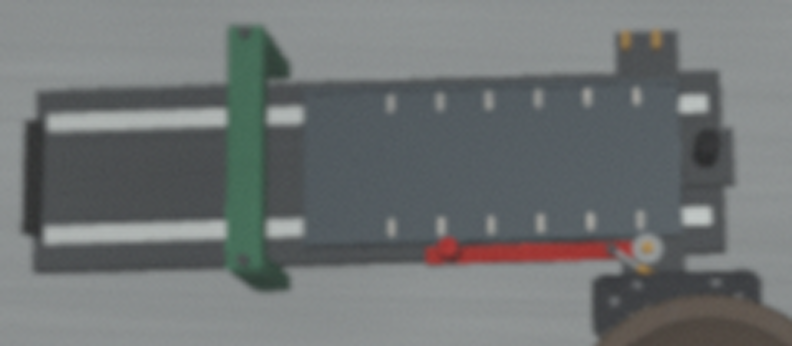

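The rest is still folded because the gripper closed on nothing (opening about 0). My yaw put the closing line radial, so I'll check where the knob is. The plate near (0.532,-0.435) has also been knocked aside.

Run:
```python
from h import *
f=env.grab_frame("top"); fs=env.grab_frame("scene")
H=HOME-.1695*U
for g in (f,fs):
    hsv=cv2.cvtColor(g["image"],cv2.COLOR_BGR2HSV); red=((hsv[...,0]<8)|(hsv[...,0]>172))&(hsv[...,1]>140)&(hsv[...,2]>60)
    ex=world2pix(g,[[*(H+.132*U+.066*V),z] for z in (.059,.031)]); print("expect knob top/base px",ex)
    y,x=np.nonzero(red); c=ex.mean(0); k=(abs(x-c[0])<60)&(abs(y-c[1])<40); print("red bbox",x[k].min(),x[k].max(),y[k].min(),y[k].max())
cv2.imwrite("pics/s2.png",cv2.resize(fs["image"][230:430,180:440],None,fx=3,fy=3,interpolation=cv2.INTER_CUBIC))
print(pix2world(f,np.array([[449,245]])/3.3+[125,135],.059))
print(H+.132*U+.066*V)
```

```text
expect knob top/base px [[260.3707192  208.98119316]
 [261.91945316 211.56688331]]
red bbox 255 315 208 213
expect knob top/base px [[334.58132298 295.30411658]
 [334.31503991 306.07732403]]
red bbox 285 341 278 312
[[0.57249341 0.09799754 0.059     ]]
[0.57303878 0.09951954]
```

View pics/s2.png

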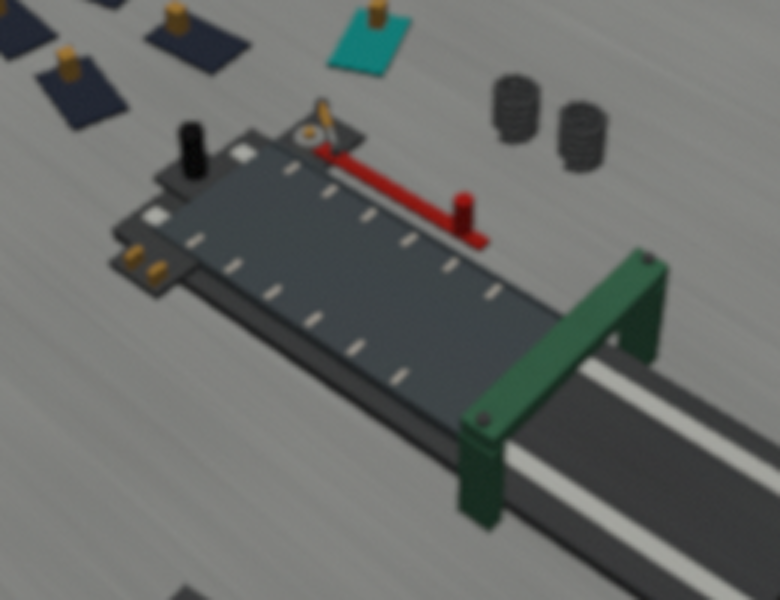

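The knob is exactly where I expected it, at about (463,212) in the crop. I'll retry with tangential closing, slightly lower, and stop to inspect if the grip comes up empty.

```bash
cat >> h.py <<'E'
HO=HOME-.1695*U; HINGE=HO+.066*V
def kpose(th,dz=0,lead=0):
    k=HINGE+.132*(np.cos(th)*U-np.sin(th)*V); return [*k,.034+dz],down(B-180-np.degrees(th))
E
python3 - <<'E'
from h import *
print([np.round(j[5]) if (j:=env.inverse_kinematics(*kpose(t))) is not None else None for t in (0,.8,1.6)])
env.gripper_to(.45); env.goto(*kpose(0,.1)); print(env.move_straight(kpose(0)[0],rate=.1,force_limit=15))
f=env.grab_frame("scene"); s=env.read_state(); print(s["position"],s["tool_rot"],s["opening"],kpose(0))
env.gripper_to(0,10); s=env.read_state(); print(s["opening"],s["finger_force"])
g=env.grab_frame("scene")
cv2.imwrite("pics/s3.png",np.hstack([cv2.resize(q["image"][200:340,260:400],None,fx=2.8,fy=2.8) for q in (f,g)]))
E
```

```text
[np.float64(-23.0), np.float64(-62.0), np.float64(-99.0)]
False
[0.57366228 0.0997743  0.03485411] [-1.79901554e+02  3.31928353e-02 -8.70136074e+01] 0.4479219377240885 ([np.float64(0.5730387751975529), np.float64(0.09951954352296417), 0.034], array([180.  ,   0.  , -87.02]))
0.004042225031432129 2.6814400983857922
```

View pics/s3.png

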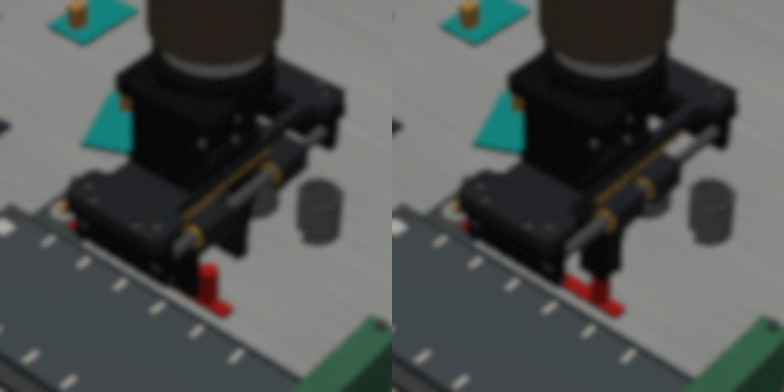

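In the right half of the picture, the closed fingertips sit just above the knob, near (600,270), with the knob visible below them. The tips seem to be higher than I assumed, so I'll probe downward gently.

Run:
```python
from h import *
p=env.read_state()["position"]
print(env.move_straight([*p[:2],.012],rate=.02,force_limit=4)); s=env.read_state(); print(s["position"],s["force"])
g=env.grab_frame("scene")
print("tip px expected",world2pix(g,[s["position"]]))
cv2.imwrite("pics/s4.png",cv2.resize(g["image"][200:340,260:400],None,fx=3,fy=3))
```

```text
True
[0.57413076 0.09969524 0.03484478] [-1.08742251  0.53367428  3.82675703]
tip px expected [[334.03058452 304.96447597]]
```

View pics/s4.png

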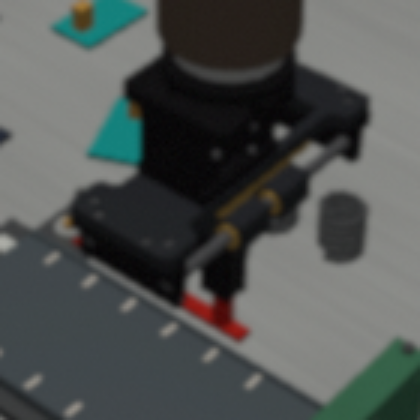

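Run:
```python
from h import *
p=env.read_state()["position"]
env.move_straight([*p[:2],.10]); s=env.read_state(); print(s["position"],s["force"],s["opening"])
env.goto([.53,.2,.05],down(-87)); 
print(env.move_straight([.53,.2,.001],rate=.04,force_limit=5)); s=env.read_state(); print(s["position"],s["force"])
g=env.grab_frame("scene")
e=world2pix(g,[s["position"]]); print("tip px expected",e)
u,v=e[0].astype(int); im=g["image"].copy(); cv2.circle(im,(u,v),1,(0,255,255),-1)
cv2.imwrite("pics/s5.png",cv2.resize(im[v-80:v+40,u-70:u+70],None,fx=4,fy=4)); env.move_straight([.53,.2,.08]); print(env.read_state()["clock"])
```

```text
[0.5732464  0.09955771 0.0990321 ] [-0.78285752  0.49463341  0.26819499] 0.003846747645013989
False
[0.53019561 0.20013942 0.00129545] [0.38404296 0.28495973 0.34398039]
tip px expected [[389.476582   331.81757719]]
29.0167
```

View pics/s5.png

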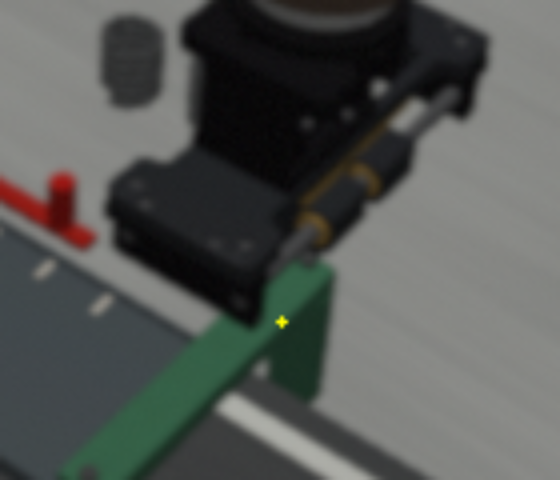

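Run:
```python
from h import *
print(env.move_straight([.53,.2,.005],rate=.1))
print(env.move_straight([.53,.2,-.03],rate=.03,force_limit=4)); s=env.read_state(); print(s["position"],s["force"]); env.move_straight([.53,.2,.08])
```

```text
False
True
[ 0.52964589  0.19899253 -0.01020316] [ 1.35037669 -3.50384118 -1.50583397]
```

Run:
```python
from h import *
env.goto([.38,-.37,.03],down(-87)); env.dwell(.3)
print(env.read_state()["force"],env.move_straight([.38,-.37,-.035],rate=.03,force_limit=4)); s=env.read_state(); print(s["position"],s["force"]); env.move_straight([.38,-.37,.08])
env.gripper_to(.45); env.move_straight([.38,-.37,.01]);env.dwell(.3)
print(env.move_straight([.38,-.37,-.035],rate=.03,force_limit=4)); s=env.read_state(); print(s["position"],s["force"],s["clock"]); env.move_straight([.38,-.37,.08])
```

```text
[-0.3584924  -0.89932686 -0.60221788] True
[ 0.37991117 -0.36997942 -0.02406774] [-0.23205055  1.13819832  4.03704054]
True
[ 0.37989235 -0.36997323 -0.02400249] [-0.40790848  0.01670567  5.05605106] 39.0583
```

The probes show the real fingertips are 24 mm higher than the reported TCP: contact with the bench came at −0.024, both open and shut. I'll compensate for that along the tool axis and swing the rest again.

```bash
cat >> h.py <<'E'
ZO=.024
def tip(p,o):
    "command so that the real fingertip is at p"
    z=Rot.from_euler('xyz',o,degrees=True).as_matrix()[:,2]; return np.array(p)+ZO*z
E
python3 - <<'E'
from h import *
env.gripper_to(.45); 
def P(t,dz=0): p,o=kpose(t,dz); return tip(p,o),o
env.goto(*P(0,.1)); print(env.move_straight(P(0)[0],rate=.1)); env.gripper_to(0,10); s=env.read_state();print(s["opening"],s["clock"])
if s["opening"]>.08:
    for t in np.linspace(.15,1.60,11): env.move_straight(*P(t),rate=.1)
    s=env.read_state(); print(s["force"],s["opening"])
    env.gripper_to(.45); env.move_straight(P(1.6,.1)[0]); env.goto([.40,-.05,.25],down(-87))
    f=env.grab_frame("top"); cv2.imwrite("pics/t3.png",cv2.resize(f["image"][135:240,125:365],None,fx=3.3,fy=3.3,interpolation=cv2.INTER_CUBIC)); print(env.read_state()["clock"])
E
```

```text
False
0.15598271075400144 43.6917
[-4.19567776  4.87897108  6.00119099] 0.1543694102562862
50.4167
```

View pics/t3.png

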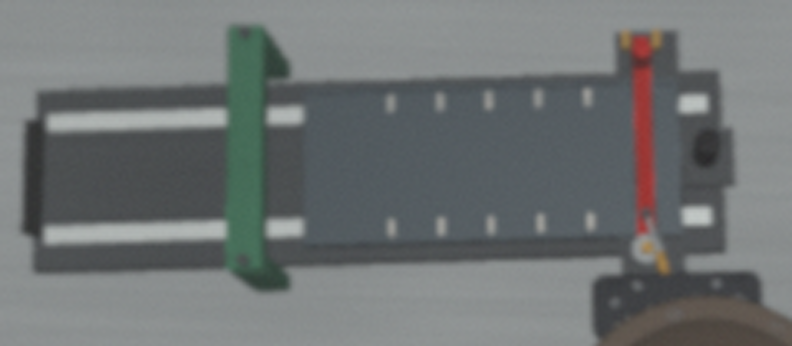

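The rest is seated between its brass prongs at about (642,45), and the marks show the tray hasn't moved. Now I'll pick and place the first plate.

```bash
cat >> h.py <<'E'
def tray(xyz): 
    xyz=np.asarray(xyz,float); return np.r_[HO+xyz[0]*U+xyz[1]*V, .022+xyz[2]]
def pick(d):
    o=down(d["a"]-180); l=d["lug"]
    env.gripper_to(.4); env.goto(tip([*l,.09],o),o); env.move_straight(tip([*l,.011],o),rate=.1,force_limit=20)
    env.gripper_to(0,40); env.move_straight(tip([*l,.12],o),rate=.2); op=env.read_state()["opening"]; print("picked",np.round(l,3),round(d["a"],1),"op",round(op,3)); return op>.08
def place(k,s=9.3):
    o=down(B-180,s); c,n=np.cos(np.radians(s)),np.sin(np.radians(s))
    def P(cl): return tip(tray([.023+.034*k-.019*c+.011*n,0,.035*n+cl+.019*n+.011*c]),o)
    env.goto(P(.075),o); env.move_straight(P(.015),rate=.15); op=env.read_state()["opening"]
    if op<.08: print("lost",op); return False
    hit=env.move_straight(P(.001),rate=.03,force_limit=6); st=env.read_state()
    print("placed",k,hit,"dz",round(st["position"][2]-P(0)[2],4),"op",round(op,3),round(st["clock"],1))
    env.gripper_to(.33); env.move_straight(P(.075),rate=.15); return True
def lugs(f):
    "brass blobs over the tray, tray coords of the lug (at its middle height)"
    hsv=cv2.cvtColor(f["image"],cv2.COLOR_BGR2HSV); b=((hsv[...,0]>8)&(hsv[...,0]<28)&(hsv[...,1]>90)).astype(np.uint8)
    n,_,st,ce=cv2.connectedComponentsWithStats(b); out=[]
    for i in range(1,n):
        if st[i,4]<6: continue
        w=pix2world(f,[ce[i]],.054)[0,:2]-HO; t=np.round([w@U*1000,w@V*1000]).astype(int)
        if -20<t[0]<220 and abs(t[1])<60: out.append(t.tolist())
    return sorted(out)
E
python3 - <<'E'
from h import *
f=env.grab_frame("top"); ps=[d for d in plates(f) if d["c"][1]<-.12]; print(len(ps))
ps.sort(key=lambda d:-d["c"][1])
if pick(ps[0]) and place(0):
    env.goto([.45,-.25,.3],down(-87)); 
    f=env.grab_frame("top"); g=env.grab_frame("scene"); print(lugs(f),lugs(g),env.read_state()["clock"])
    cv2.imwrite("pics/p1.png",np.vstack([cv2.resize(g["image"][230:370,180:400],None,fx=2.7,fy=2.7),cv2.resize(f["image"][140:220,200:365],(594,288*594//594))[:210]]))
E
```

```text
6
picked [ 0.543 -0.213] 97.0 op 0.136
placed 0 False dz 0.0009 op 0.131 56.2
[] [[11, -6]] 58.9917
```

View pics/p1.png

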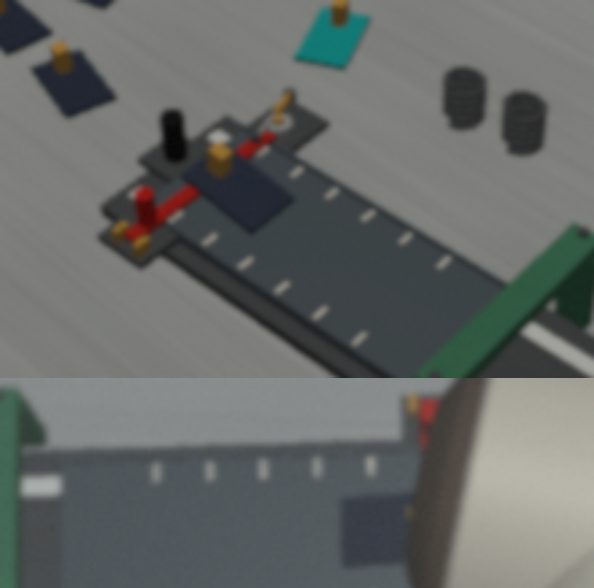

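The first plate lies square on the middle of the rest with its tail down. Bench readings showed the scene camera is biased by about (+4,−4) mm, and allowing for that the plate is within 3 mm. I'll carry on with the other five, re-detecting before each pick.

```bash
cat > run.py <<'E'
from h import *
import sys
for k in range(int(sys.argv[1]),6):
    for pose in (None,[.45,.1,.25],[.40,-.05,.3]):
        if pose: env.goto(pose,down(-87))
        f=env.grab_frame("top"); g=env.grab_frame("scene")
        ps=[d for d in plates(f) if d["c"][1]<-.12 and d["size"][0]<52 and d["size"][1]<80 and .014<d["gap"]<.026]
        if len(ps)==6-k: break
    print(k,len(ps),"tray lugs",lugs(g))
    if len(ps)<6-k: print([np.round(d["c"],3) for d in ps]); break
    d=max(ps,key=lambda d:d["c"][1])
    if not (pick(d) and place(k)): break
env.goto([.40,-.1,.3],down(-87)); g=env.grab_frame("scene"); print(lugs(g),env.read_state()["clock"])
cv2.imwrite("pics/p2.png",cv2.resize(g["image"][200:380,150:430],None,fx=2.8,fy=2.8))
E
python3 run.py 1
```

```text
1 5 tray lugs [[11, -6]]
picked [ 0.632 -0.229] 75.5 op 0.134
placed 1 False dz 0.001 op 0.129 66.9
2 4 tray lugs [[11, -6], [45, -6]]
picked [ 0.549 -0.328] 103.5 op 0.138
placed 2 False dz 0.0009 op 0.133 74.9
3 3 tray lugs [[11, -4], [45, -6], [79, -7]]
picked [ 0.624 -0.331] 88.0 op 0.131
placed 3 False dz 0.0009 op 0.137 83.1
4 2 tray lugs [[11, -5], [44, -4], [79, -7], [113, -6]]
picked [ 0.452 -0.332] 101.5 op 0.133
placed 4 False dz 0.0009 op 0.131 91.7
5 1 tray lugs [[11, -6], [45, -6], [79, -5], [113, -6], [147, -7]]
picked [ 0.511 -0.413] 81.7 op 0.133
placed 5 False dz 0.001 op 0.133 101.0
[[11, -6], [45, -6], [79, -6], [114, -7], [147, -7], [181, -7]] 103.825
```

View pics/p2.png

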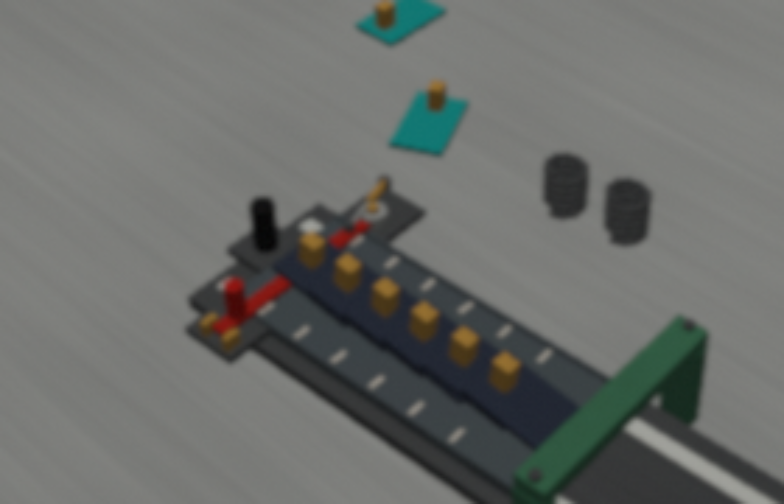

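All six plates lie in one straight, evenly spaced fan, lugs at (312,248) to (505,370), and both turquoise look-alikes are untouched. Now I'll slide the tray home.

Run:
```python
from h import *
o=down(B-180); H=lambda d,z:tip([*(HO+(d-.042)*U),z],o)
env.gripper_to(.6); env.goto(H(0,.12),o); env.move_straight(H(0,.034),rate=.1); env.gripper_to(0,30); print(env.read_state()["opening"])
env.move_straight(H(.165,.034),rate=.05); print(env.read_state()["opening"])
print(env.move_straight(H(.172,.034),rate=.02,force_limit=15)); s=env.read_state(); print((s["position"][:2]-HO)@U+.042,s["force"],s["opening"])
env.gripper_to(.5); env.move_straight(H(.1695,.13),rate=.12); env.goto([.40,-.1,.3],down(-87)); env.dwell(.5)
g=env.grab_frame("scene"); f=env.grab_frame("top"); HOld=HO
print([[a-170,b] for a,b in lugs(g)],env.read_state()["clock"])
print("marks expected px at home",np.round((world2pix(f,[[*(HOME+.004*U+s*.044*V),.022] for s in(1,-1)])-[125,135])*3.3))
cv2.imwrite("pics/e.png",np.vstack([cv2.resize(g["image"][270:450,215:475],None,fx=2.2,fy=2.2)[:,:528],cv2.resize(f["image"][135:240,125:285],None,fx=3.3,fy=3.3)[:200]]) if 0 else np.vstack([cv2.resize(g["image"][260:400,265:425],None,fx=2.6,fy=2.6),cv2.resize(f["image"][140:220,125:285],(416,208))]))
```

```text
0.19754224097217152
0.19918180244904046
False
0.17233329810042314 [-4.16394842 -0.56401901  3.70379975] 0.19592869026324886
[[12, -6], [46, -6]] 115.1083
marks expected px at home [[392. 226.]
 [392. 101.]]
```

View pics/e.png

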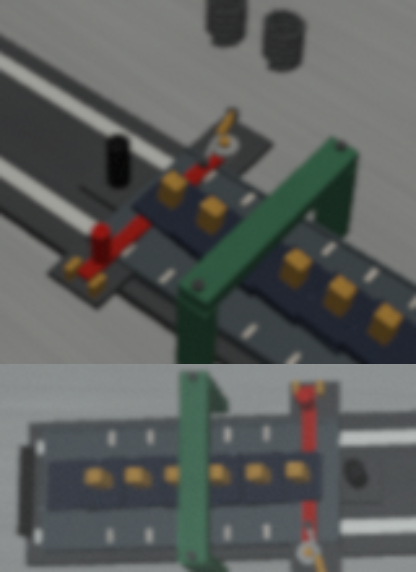

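The fan is intact and the rest is seated, but I met no stop at the end of travel. I'll push further until there is firm resistance.

Run:
```python
from h import *
f=env.grab_frame("top"); b=pix2world(f,np.array([[372,215]])/5+[125,135],.082)[0,:2]; print("bridge from initial head",(b-HOME)@U)
o=down(B-180); H=lambda d,z:tip([*(HO+(d-.042)*U),z],o)
env.gripper_to(.5); env.goto(H(.171,.12),o); env.move_straight(H(.171,.034),rate=.1); env.gripper_to(0,30); env.dwell(.3)
def st(): s=env.read_state(); return round(float((s["position"][:2]-HO)@U+.042),4),np.round(s["force"]@np.r_[U,0],1),round(s["opening"],3)
print(st())
for d in np.arange(.173,.192,.002):
    env.move_straight(H(d,.034),rate=.02); x=st(); print(x)
    if x[1]<-12: break
env.gripper_to(.5); env.dwell(.2); p=env.read_state()["position"]; env.move_straight([*p[:2],p[2]+.1],rate=.12); env.goto([.40,-.1,.3],down(-87)); env.dwell(.5)
g=env.grab_frame("scene"); print([[a-170,b] for a,b in lugs(g)],env.read_state()["clock"])
f=env.grab_frame("top"); cv2.imwrite("pics/e2.png",np.vstack([cv2.resize(g["image"][260:400,265:425],None,fx=2.6,fy=2.6),cv2.resize(f["image"][140:220,125:285],(416,208))]))
```

```text
bridge from initial head 0.08971045408907627
(0.1709, np.float64(1.6), 0.197)
(0.1725, np.float64(0.0), 0.197)
(0.1744, np.float64(-0.7), 0.194)
(0.1764, np.float64(-1.2), 0.196)
(0.1783, np.float64(-0.1), 0.196)
(0.1787, np.float64(-6.1), 0.199)
(0.1787, np.float64(-11.9), 0.197)
(0.1787, np.float64(-17.7), 0.196)
[[19, -5]] 124.2917
```

I hit the stop with a 17.7 N reaction, so the tray is fully home. I'll check the fan numerically and then hand in.

Run:
```python
from h import *
f=env.grab_frame("top"); hsv=cv2.cvtColor(f["image"],cv2.COLOR_BGR2HSV); b=((hsv[...,0]>8)&(hsv[...,0]<28)&(hsv[...,1]>90)).astype(np.uint8)
n,_,st,ce=cv2.connectedComponentsWithStats(b); Hn=HO+.1787*U
for i in range(1,n):
    w=pix2world(f,[ce[i]],.054)[0,:2]-Hn; t=np.round([w@U*1000,w@V*1000])
    if st[i,4]>5 and -20<t[0]<200 and abs(t[1])<90: print(t,st[i,4])
h=hsv[...,0]; red=((h<8)|(h>172))&(hsv[...,1]>140)&(hsv[...,2]>60); y,x=np.nonzero(red); w=pix2world(f,np.c_[x,y],.031)[:,:2]-Hn
t=np.c_[w@U,w@V]*1000; t=t[(abs(t[:,0])<60)&(abs(t[:,1])<120)]; print("rest extents",t.min(0),t.max(0))
print(env.close_job())
```

```text
[-11. -72.] 13
[  8. -73.] 8
[42.  1.] 50
[9. 0.] 51
[178.   1.] 55
[144.   1.] 55
[112.   1.] 46
[70.  3.] 15
[-11.  84.] 26
rest extents [ -0.86582902 -80.88218866] [12.82631485 35.88917021]
the job is handed in; nothing more can be done
None
```

The job is handed in; `close_job()` returned no verdict. At hand-in, the tray was hard against its home stop, the red rest was seated, and all six plates lay in a straight fan about 34 mm apart. The springs, pot and turquoise look-alikes were left alone.

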